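Hang up the ear defenders under the bench lamp

ROBOT

A 7-joint arm with a two-finger parallel gripper is mounted at the origin on the work surface. World frame = base frame: x ahead of the robot, y to its left, z up, the work surface at z = 0. Lengths are in m, angles in rad, forces in N, time in s.
With the tool pointing down it reaches from about 0.35 to 0.9 m from the base axis. Payload 8.1 kg.
Tool frame: the origin (TCP) lies at the very end of the fingers, on their centre line; the grasp point (between the pads) lies 19 mm behind it; z points along the fingers, y is the line along which they close (so a half turn about z gives the same grasp; the last joint's range is limited). The gripper opens to 92 mm and grips with 3 to 60 N. Pads are 19 mm wide; open, the fingers measure 130 mm over their backs; the gripper's body (75 mm by 190 mm) begins 47 mm behind the grasp point.
Start: joints at [-1.303, 0.434, 0.025, 1.573, -0.012, 1.134, -0.075], TCP at [0.227, 0.583, 0.227] pointing down, gripper open.
Joint ranges: [-2.62, 2.62], [-0.44, 2.09], [-1.27, 1.32], [0.08, 2.57], [-1.32, 4.46], [0.12, 2], [-2.74, 2.74]. Speed limits (rad/s): [2.22, 2.22, 3.01, 3.01, 3.14, 3.14, 3.14].

INTERFACE

Orientations are given as a rotation vector (axis times angle).
In Python, from cell import arm gives the robot as it stands.
- The arm moves only by the tool carry_out, never from a script. Its argument "commands" is a list of rows, each a list of 7 numbers: the opening, from 0 (shut) to 1 (fully open), then the shift along the tool's x, y, z each as a share of 0.025 m, from -1 to 1, then the turn, a rotation vector about the tool's x, y, z each as a share of 0.1 rad, from -1 to 1. A call has 1 to 8 rows; each row shifts and turns the commanded pose from where the row before left it, along the tool's axes as they then stand; what a row does not reach is not made up. A row lasts 1/10 s, in which the tool goes at most 50 mm and 8.59 degrees, less where a joint would pass 70% of its speed; a pose out of reach is approached as far as the arm can. A call with a number of a shift or a turn outside -1 to 1 is refused whole. A call with a gripper value outside its range is refused whole. The fingers move at their own pace and stop on an object; "squeeze" is the grip in N (left out, the last holds). Time passes only in rows, so rows that do not move let the fingers close. It gives the time, the measured TCP pose, the force, the opening and the grip force at its end, in the units of the state.
- arm.observe(): the state, without advancing time (a new reading comes with each control period).
- arm.get_image(name): name is "scene" or "top"; returns a dict with "pixels" (400x640x3 uint8, red, green, blue), "range_z" (400x640 float32, m along the optical axis (not along the pixel's ray), 0 where there is no reading), "mtx" (3x3 intrinsics, pixels), "k1" (the pictures are not rectified: a ray, as slopes to the right and down, at radius r is drawn at 1 + k1 r^2 times it, then the intrinsics apply), "R" (3x3) and "t" (3): a world point X has camera coordinates R X + t. Camera axes: x right, y down, z forward; pixel columns grow to the right and rows downward; lengths in m; the calibration is good to about 2 mm. A picture is of the moment at which its call begins.
- arm.sign_off(): hands the job in; it is judged then, once.
The state is a dict: "clock": time; "joints": joint angles; "dq": joint speeds; "joint_efforts": joint torques, N m; "position": TCP position; "ee_rot": TCP orientation; "force": force on the tool from outside, world axes, zero at the start; "ft_torque": the same for the moment, N m; "width": opening from 0.0 (shut) to 1.0 (fully open); "gripper_force": force on a finger pad.
Only numpy, scipy, OpenCV 4.12 (cv2) and the standard library are available. Lean on these libraries where they do the work, as an engineer would, in place of code of your own. Each camera call takes 0.05 s, during which the arm holds its last target. There are 200 camera calls.

TASK

First swing the yellow hanger arm on the lamp stand round under the lamp until it is fully home against its red end stop. Then hang the red ear defenders over that arm by their headband, one cup on each side of the bar, set down gently and not dropped, hanging upright and still. Do not hit the lamp, knock the ear defenders over, or disturb the other things on the bench.

Things in the scene. Friction and masses are not known exactly. Their poses are not given: they have to be found in the camera images.
- stand: Fixed lamp stand: two aluminium posts (20 mm diameter) at local y = +140 and y = -140 mm on small foot plates (70 x 60 x 8 mm), carrying the lamp above and the yellow swing arm from the +y post. Origin on the bench midway between the posts; local y along the line of posts, z up, local x level and square to them; the stand is turned so that -x looks to the robot's right and +y to the robot.
- lamp: Aluminium LED bar lamp fixed across the tops of the posts: 60 mm deep (x) x 360 mm long (y) x 30 mm thick. Origin at the centre of its underside, 325 mm above the bench, straight above the arm's home line; axes as the stand. It blocks a vertical gripper at the arm; a tool leaning back about 30 deg towards the stand's -x side passes in front of it.
- hanger (a joint): Angle of the yellow arm about the vertical axis of the +y post. 0 = pulled 60 deg out from under the lamp (points to the stand's -x and -y); 1.047 rad = fully home at the red stop, along the stand's -y under the lamp. Grows counter-clockwise seen from above. Stiff hinge (0.2 N m), stays where left.
- hanger_hinge (a point): Point on the arm's hinge axis, at the height of the bar's axis (140 mm above the bench).
- hanger_mid (a point): Point on the bar's axis, 140 mm out from the hinge; moves with the arm. The bar is round, 16 mm diameter, level, its axis 140 mm above the bench; it runs 12 to 250 mm out from the hinge and ends in a black ball of 22 mm diameter. Local -y runs along the bar to the free end; with the arm home the axes equal the stand's.
- muffs: Ear defenders: red cups, rigid black headband, standing on the cups; 154 (local x) x 62 (y) x 130 mm tall, 0.17 kg. Origin under their middle, z up. Cups 72 mm tall, inner faces at x = +-40 mm. Band: strip 26 mm wide (y), 8 mm thick, its centre line, running in the xz plane through (x,z) mm: (-66,45) (-66,104) (-28,126) (28,126) (66,104) (66,45).
- muffs_top (a point): Centre of the underside of the band's flat top, 122 mm above the origin of the ear defenders; this face comes to rest on the bar (point 8 mm above the bar's axis).
- muffs_shoulder (a point): Middle of the sloping -x shoulder of the band (at x -47, z 115 mm of the ear defenders), a straight strip 44 mm long sloping 30 deg, 26 mm wide, a good place to grip across its width with the tool tilted square to it.
- pin_tray: Bystander: clear open tray of pins, 110 x 90 x 35 mm, origin under its centre. Leave alone.
- padlock: Bystander: brass padlock lying flat, 100 x 60 x 26 mm, origin at its underside. Leave alone.
- blue_case: Bystander: blue plastic case, 85 x 55 x 28 mm, origin under its centre. Leave alone.
- spring_jar: Bystander: glass jar with black cap, 64 mm diameter, 90 mm tall, origin under its centre. Leave alone.
There are look-alikes about, which are no part of the job. Of the things that look like the muffs, take the one that is farthest from the robot's base at the start.

How it is judged:
On the way, in this order (a step that is already met when the one before it is completed fails the run):
1. the hanger arm is fully home against its end stop (joint above 1.0 rad), the ear defenders not yet on it (value of joint hanger above 1 rad and contact force between muffs and stand below 0.1 N), for 0.2 s.
2. the ear defenders hang over the arm by their headband (value of joint hanger above 1 rad and x of muffs_top in the frame of hanger_mid between -0.028 and 0.028 m and y of muffs_top in the frame of hanger_mid between -0.085 and 0.085 m and z of muffs_top in the frame of hanger_mid between -0.002 and 0.018 m and angle between muffs's own z axis and vertical below 0.22 rad and angle between the y axis of muffs and the y axis of hanger_mid, either way round below 0.3 rad and contact force between muffs and stand above 0.5 N), for 0.2 s.
At the end, for the whole second after the job is handed in: The arm is home (joint above 1.0 rad of 1.047); the ear defenders rest on it at rest: underside of the band's top within 28 mm across the bar, within 85 mm along it of its middle, and -2 to 18 mm above the bar's axis; upright within 0.22 rad; headband square over the bar within 0.3 rad (all of step 2 and linear speed of muffs below 0.03 m/s and angular speed of muffs below 0.3 rad/s); the robot touches nothing.
It fails at once if ear defenders dropped (fall out of the fingers by more than about 25 mm: faster than 0.7 m/s while not held) (linear speed of muffs above 0.7 m/s and contact force between muffs and the fingers below 0.1 N).
It fails at once if ear defenders rammed on the stand (contact force over 30 N) (contact force between muffs and stand above 30 N).
It fails at once if ear defenders knocked over (tilted more than 1.2 rad) (angle between muffs's own z axis and vertical above 1.2 rad).
It fails at once if the lamp is knocked (more than 8 N) (contact force between anything else and lamp above 8 N).
It fails at once if the pin tray, padlock, blue case or spring jar is moved more than 25 mm (distance of any of pin_tray, padlock, blue_case, spring_jar from where it was at the start of the episode above 0.025 m).
It also fails if it takes over 69 s, if anything falls off the work surface, if the arm or the gripper's body presses on something with over 40 N, if the wrist force passes 120 N, or if a joint passes its speed limit or range.

## Working session

There is one attempt and no reset: what is moved stays moved. The work goes in short steps, Python scripts to look and compute and a tool call to move; the robot and the scene stay as the last step left them, time stands still between calls to the robot, and variables do not carry over. Pictures are saved under pics/ and viewed, at most 10 in all, crops included, and the job is handed in when it is done.

Besides the shell and the picture viewer there is one more tool, called after "Request:" as name(argument=value, ...), one argument or row to a line, values as JSON. carry_out: Moves the arm, as the interface text tells. Shift numbers are shares of 0.025 m and turn numbers shares of 0.1 rad, none past 1 either way. Its arguments: {"type":"object","properties":{"commands":{"type":"array"},"squeeze":{"type":"number"}},"required":["commands"]}

```bash
ls; mkdir -p pics
cat > h.py <<'E'
import numpy as np, cv2
from scipy.spatial.transform import Rotation as Rn
from cell import arm
def world(im):
    K=im["mtx"];z=im["range_z"];h,w=z.shape
    u,v=np.meshgrid(np.arange(w),np.arange(h))
    p=cv2.undistortPoints(np.stack([u,v],-1).reshape(-1,1,2).astype(np.float64),K,np.array([im["k1"],0,0,0.])).reshape(h,w,2)
    # camera model: r_d=r(1+k1 r^2)
    P=np.dstack([p[...,0]*z,p[...,1]*z,z])-im["t"]
    W=P@im["R"]; W[z==0]=np.nan
    return W
def save(im,n): cv2.imwrite("pics/"+n,im["pixels"][...,::-1])
E
python3 - <<'E'
from h import *
print(arm.observe())
for n in("scene","top"):
    im=arm.get_image(n);save(im,n+"0.png");np.savez(n+"0.npz",**im);print(n,-im["R"].T@im["t"],im["R"][2],im["k1"],(im["range_z"]==0).mean())
E
```

```text
pics
{'clock': 0.0, 'joints': array([-1.30261441,  0.43521179,  0.02498468,  1.57404598, -0.01160502,
        1.13400835, -0.07510697]), 'dq': array([ 8.60458010e-04, -6.86182453e-05, -1.30342180e-03,  1.00435441e-05,
        1.20218733e-03, -1.33656265e-03, -8.59868051e-04]), 'joint_efforts': array([ 2.63912298e-04, -6.67844725e+01,  9.85108763e-01, -3.14465368e+01,
       -6.06732233e-02,  4.29767312e-02,  1.45831241e-04]), 'position': array([0.22634478, 0.58205117, 0.22597183]), 'ee_rot': array([-5.79203048e-01, -3.08759131e+00,  2.38998024e-03]), 'force': array([ 0.65857021, -0.73538892, -0.29126951]), 'ft_torque': array([0.00085841, 0.01474096, 0.028138  ]), 'gripper_force': 0.0, 'width': 1.003225962348816}
scene [1.05994457 0.38954408 1.30546104] [-0.42273003 -0.31326194 -0.85039184] 0.040998446357635075 0.00391015625
top [0.19291573 0.00283753 1.56069997] [ 0.21037973  0.00146065 -0.97761866] -0.09030885770675601 0.00394921875
```

View pics/scene0.png

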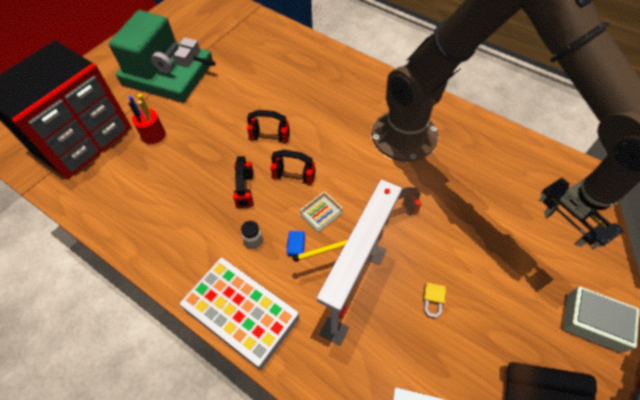

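View pics/top0.png

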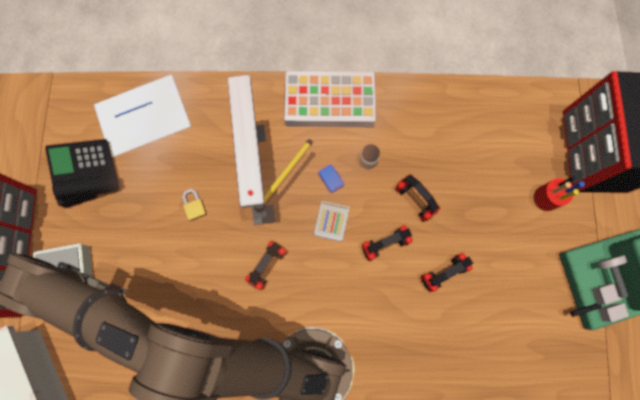

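The top view shows four muff candidates at (267,265), (388,243), (447,272) and (417,197), with the robot base near (320,365). The farthest is (417,197), which is (243,182) in the scene view. The yellow arm runs from the post at (262,208) to the ball at (309,143). The lamp lies along (245,140), and the tray (332,221), case (331,178) and jar (370,155) are close by.

```bash
cat > m.py <<'E'
from h import *
ims={n:dict(np.load(n+"0.npz")) for n in("scene","top")}
Ws={n:world(ims[n]) for n in ims}
def pts(n,u,v,r): 
    m=np.zeros((400,640),bool);m[max(0,v-r):v+r,max(0,u-r):u+r]=1
    return m
for (u,v) in[(267,265),(388,243),(447,272),(417,197)]:
    W=Ws["top"];m=pts("top",u,v,30)&(W[...,2]>.02);c=np.nanmedian(W[m],0);print("cand",(u,v),c.round(3),np.hypot(*c[:2]).round(3))
allp={}
for n,u,v,r in(("top",417,197,32),("scene",243,182,30)):
    W=Ws[n];hsv=cv2.cvtColor(ims[n]["pixels"],cv2.COLOR_RGB2HSV)
    m=pts(n,u,v,r)&(W[...,2]>.105)&(W[...,2]<.15); P=W[m]
    c=P[:,:2].mean(0); (cx,cy),(a,b),ang=cv2.minAreaRect(P[:,:2].astype(np.float32))
    t=P[P[:,2]>np.percentile(P[:,2],60)]
    _,s,vt=np.linalg.svd(P[:,:2]-c)
    print(n,"band n",len(P),"mean",c.round(4),"rect",round(cx,4),round(cy,4),round(a,3),round(b,3),ang,"axis",vt[0].round(3),np.degrees(np.arctan2(vt[0][1],vt[0][0])),"z",np.percentile(P[:,2],[5,50,95]).round(4))
    t=P[P[:,2]>.125]; print("  flat top mean",t.mean(0).round(4), len(t))
    m=pts(n,u,v,r)&(hsv[...,1]>170)&((hsv[...,0]<5)|(hsv[...,0]>174))&(hsv[...,2]>90)&(W[...,2]>.02)
    nl,lab,st,cen=cv2.connectedComponentsWithStats(m.astype(np.uint8))
    for i in range(1,nl):
        if st[i,4]>15: print("  red",cen[i].round(),st[i,4],np.nanmedian(W[lab==i],0).round(3))
for n in Ws:
    W=Ws[n];hsv=cv2.cvtColor(ims[n]["pixels"],cv2.COLOR_RGB2HSV)
    m=(hsv[...,0]>20)&(hsv[...,0]<32)&(hsv[...,1]>150)&(W[...,2]>.12)&(W[...,2]<.16)
    P=W[m];c=P.mean(0);_,s,vt=np.linalg.svd(P[:,:2]-c[:2]);d=vt[0];q=(P[:,:2]-c[:2])@d
    print(n,"bar",len(P),c.round(4),d.round(3),"ends",(c[:2]+d*q.min()).round(4),(c[:2]+d*q.max()).round(4),"z",np.percentile(P[:,2],[5,50,95]).round(3))
    m=(W[...,2]>.33)&(W[...,2]<.38)&(hsv[...,1]<60)&(hsv[...,2]>120)
    m=cv2.erode(m.astype(np.uint8),np.ones((3,3)))
    nl,lab,st,cen=cv2.connectedComponentsWithStats(m)
    for i in range(1,nl):
        if st[i,4]>500:
            P=W[lab==i];print("  lamp",cen[i],st[i,4],cv2.minAreaRect(P[:,:2].astype(np.float32)),np.median(P[:,2]))
    for nm,(u,v) in dict(top=dict(case=(331,178),tray=(332,221),jar=(370,155)),scene=dict(case=(297,243),tray=(320,211),jar=(251,235)))[n].items():
        mm=pts(n,u,v,20)&(W[...,2]>.012)&(W[...,2]<.12);P=W[mm];print("  ",nm,np.nanpercentile(P,[3,50,97],axis=0).round(3).tolist())
im=ims["top"]["pixels"][150:330,230:490,::-1];cv2.imwrite("pics/crop0.png",cv2.resize(im,None,fx=3,fy=3,interpolation=cv2.INTER_CUBIC))
E
python3 m.py
```

```text
cand (267, 265) [0.314 0.146 0.114] 0.346
cand (388, 243) [ 0.384 -0.216  0.11 ] 0.44
cand (447, 272) [ 0.293 -0.402  0.106] 0.497
cand (417, 197) [ 0.532 -0.333  0.11 ] 0.627
top band n 411 mean [ 0.5336 -0.3321] rect 0.5152 -0.2996 0.14 0.119 31.187313079833984 axis [-0.781 -0.624] -141.3616610292146 z [0.1085 0.1252 0.1325]
  flat top mean [ 0.5342 -0.3332  0.1292] 212
  red [401. 185.] 61 [ 0.57  -0.277  0.069]
  red [428. 214.] 76 [ 0.475 -0.359  0.069]
scene band n 298 mean [ 0.5435 -0.3237] rect 0.5085 -0.2965 0.142 0.119 38.499046325683594 axis [0.86  0.511] 30.738121131817145 z [0.1082 0.1258 0.1345]
  flat top mean [ 0.5394 -0.331   0.13  ] 157
  red [247. 164.] 30 [ 0.48  -0.356  0.069]
  red [243. 197.] 114 [ 0.586 -0.283  0.067]
scene bar 260 [0.6238 0.0362 0.1464] [-0.039  0.999] ends [ 0.6632 -0.9737] [0.621  0.1082] z [0.141 0.147 0.151]
  lamp [358.1979021  247.17307692] 2860 ((0.6248264312744141, 0.18518730998039246), (0.3541470468044281, 0.055273525416851044), 7.894128799438477) 0.35479684396284766
   case [[0.521, -0.087, 0.018], [0.606, -0.052, 0.027], [0.647, -0.022, 0.033]]
   tray [[0.405, -0.108, 0.012], [0.463, -0.059, 0.023], [0.521, -0.008, 0.039]]
   jar [[0.65, -0.201, 0.017], [0.681, -0.168, 0.083], [0.703, -0.149, 0.094]]
top bar 279 [0.5954 0.0641 0.1466] [-0.038  0.999] ends [ 0.6276 -0.7742] [0.5921 0.1486] z [0.142 0.147 0.151]
  lamp [245.23749508 140.02638834] 2539 ((0.618699312210083, 0.18189534544944763), (0.3551095128059387, 0.056390028446912766), 8.194119453430176) 0.3546076463003072
   case [[0.562, -0.092, 0.016], [0.601, -0.056, 0.027], [0.64, -0.023, 0.033]]
   tray [[0.4, -0.107, 0.012], [0.464, -0.061, 0.023], [0.518, -0.009, 0.04]]
   jar [[0.64, -0.202, 0.019], [0.661, -0.174, 0.086], [0.693, -0.148, 0.094]]
```

View pics/crop0.png

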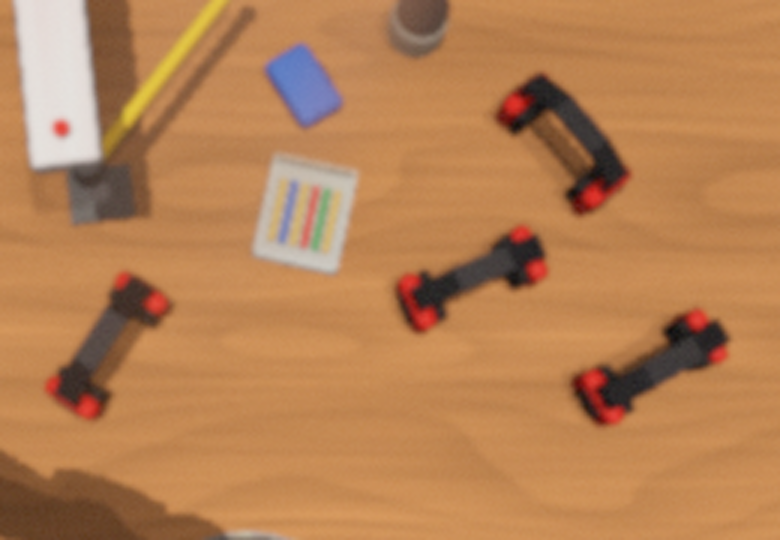

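The crop confirms four similar muffs. The target is the one at top-view (417,197), 0.63 m from the base and farthest of the four; it stands apart from the others. Next I isolate its band and the bar more cleanly.

```bash
cat > m2.py <<'E'
exec(open("m.py").read().split("for (u,v) in[(267")[0])
A=[]
for n in Ws:
    W=Ws[n];V=ims[n]["pixels"].max(-1)
    d=np.hypot(W[...,0]-.537,W[...,1]+.332)
    for lo,hi in((.1255,.14),(.105,.14)):
        P=W[(d<.085)&(W[...,2]>lo)&(W[...,2]<hi)&(V<90)]
        c=P[:,:2].mean(0);_,s,vt=np.linalg.svd(P[:,:2]-c);r=cv2.minAreaRect(P[:,:2].astype(np.float32))
        print(n,lo,len(P),c.round(4),"az",np.degrees(np.arctan2(vt[0][1],vt[0][0]))%180,"rect",np.round(r[0],4),np.round(r[1],3),round(r[2],1))
    hsv=cv2.cvtColor(ims[n]["pixels"],cv2.COLOR_RGB2HSV)
    m=(hsv[...,0]>20)&(hsv[...,0]<32)&(hsv[...,1]>150)&(W[...,2]>.12)&(W[...,2]<.16)&(W[...,1]>-.1)&(W[...,1]<.25)&(W[...,0]>.4)
    P=W[m];l=cv2.fitLine(P[:,:2].astype(np.float32),cv2.DIST_HUBER,0,.01,.01).ravel();q=(P[:,:2]-l[2:])@l[:2]
    print(n,"bar az",np.degrees(np.arctan2(l[1],l[0])),l[2:]+l[:2]*np.percentile(q,1),l[2:]+l[:2]*np.percentile(q,99),"ztop",np.percentile(P[:,2],80))
E
python3 m2.py
```

```text
scene 0.1255 139 [ 0.5379 -0.3306] az 38.9336090914615 rect [ 0.541 -0.33 ] [0.082 0.026] 36.4
scene 0.105 260 [ 0.5478 -0.322 ] az 39.03638594957026 rect [ 0.5404 -0.3298] [0.133 0.027] 39.4
scene bar az -35.544655 [0.56447153 0.10657465] [0.68299602 0.02189249] ztop 0.14875798480605013
top 0.1255 152 [ 0.5346 -0.3316] az 39.53308855586823 rect [ 0.5349 -0.3313] [0.088 0.023] 39.7
top 0.105 320 [ 0.535  -0.3304] az 39.79114178075034 rect [ 0.5354 -0.3307] [0.134 0.026] 39.2
top bar az -35.870216 [0.50864921 0.14302421] [0.67641116 0.02171766] ztop 0.1492220975189483
```

```bash
cat > pl.py <<'E'
from h import *
from scipy.spatial.transform import Slerp
AZ=np.radians(8.0)                    # stand: home bar direction (-y local)
XS=np.array([-np.sin(AZ),np.cos(AZ),0]); BD=np.array([np.cos(AZ),np.sin(AZ),0]); H=np.array([.480,.166,0])
def orient(az_in,lean):               # tool leans back from az_in; closes along az_in-90
    d=np.array([np.cos(az_in),np.sin(az_in),0]); z=np.sin(lean)*d-np.array([0,0,np.cos(lean)])
    y=np.array([np.sin(az_in),-np.cos(az_in),0]); return Rn.from_matrix(np.c_[np.cross(y,z),y,z])
def plan(wps,g):                      # wps: (pos or None, Rot or None, rows)
    s=arm.observe();p=s["position"];r=Rn.from_rotvec(s["ee_rot"]);rows=[]
    for P,Q,n in wps:
        P=p if P is None else np.array(P);Q=r if Q is None else Q;p0=p;sl=Slerp([0,1],Rn.concatenate([r,Q]))
        for k in range(1,n+1):
            d=r.inv().apply(p0+(P-p0)*k/n-p)/.025;t=(r.inv()*sl(k/n)).as_rotvec()/.1
            d=d.round(2);t=t.round(2)
            if abs(np.r_[d,t]).max()>1: print("TOO BIG",d,t)
            p=p+r.apply(d*.025);r=r*Rn.from_rotvec(t*.1);rows.append([g,*d.tolist(),*t.tolist()])
    for i in range(0,len(rows),8): print(str(rows[i:i+8]).replace(" ",""))
    print("end",p.round(4))
E
python3 - <<'E'
from pl import *
Q=orient(AZ+np.pi/2,np.radians(40))
plan([((.30,.45,.44),None,10),((.50,.0,.42),Q,22),((.573,.02,.30),None,6)],0)
E
```

```text
[[0,-0.47,-0.39,-0.86,0.0,0.0,0.0],[0,-0.46,-0.38,-0.85,0.0,0.0,0.0],[0,-0.47,-0.39,-0.86,0.0,0.0,0.0],[0,-0.46,-0.39,-0.85,0.0,0.0,0.0],[0,-0.47,-0.38,-0.86,0.0,0.0,0.0],[0,-0.47,-0.39,-0.85,0.0,0.0,0.0],[0,-0.46,-0.39,-0.86,0.0,0.0,0.0],[0,-0.47,-0.39,-0.85,0.0,0.0,0.0]]
[[0,-0.47,-0.38,-0.86,0.0,0.0,0.0],[0,-0.46,-0.39,-0.85,0.0,0.0,0.0],[0,-0.64,-0.63,0.04,-0.17,0.29,0.46],[0,-0.66,-0.6,0.01,-0.17,0.28,0.46],[0,-0.69,-0.57,-0.03,-0.17,0.29,0.46],[0,-0.72,-0.54,-0.05,-0.16,0.29,0.47],[0,-0.74,-0.5,-0.08,-0.17,0.28,0.46],[0,-0.75,-0.47,-0.11,-0.17,0.29,0.46]]
[[0,-0.78,-0.42,-0.14,-0.17,0.29,0.46],[0,-0.79,-0.39,-0.16,-0.17,0.29,0.46],[0,-0.8,-0.35,-0.2,-0.17,0.28,0.46],[0,-0.81,-0.31,-0.23,-0.16,0.29,0.46],[0,-0.81,-0.27,-0.25,-0.17,0.29,0.46],[0,-0.82,-0.23,-0.29,-0.17,0.28,0.47],[0,-0.83,-0.18,-0.31,-0.17,0.29,0.46],[0,-0.81,-0.14,-0.33,-0.17,0.29,0.46]]
[[0,-0.82,-0.09,-0.36,-0.17,0.28,0.46],[0,-0.81,-0.06,-0.39,-0.17,0.29,0.46],[0,-0.79,-0.0,-0.41,-0.16,0.29,0.46],[0,-0.79,0.03,-0.43,-0.17,0.28,0.46],[0,-0.77,0.08,-0.45,-0.17,0.29,0.46],[0,-0.75,0.12,-0.47,-0.17,0.29,0.47],[0,-0.73,0.16,-0.5,-0.17,0.29,0.46],[0,-0.71,0.21,-0.51,-0.17,0.28,0.46]]
[[0,-0.46,0.5,0.66,0.0,0.0,0.0],[0,-0.47,0.5,0.65,0.0,0.0,0.0],[0,-0.46,0.5,0.66,0.0,0.0,0.0],[0,-0.47,0.5,0.65,-0.0,0.0,-0.0],[0,-0.46,0.5,0.66,-0.0,0.0,-0.0],[0,-0.47,0.5,0.65,-0.0,0.0,-0.0]]
end [0.573  0.0199 0.3   ]
```

Request:
carry_out(
  commands=[
    [0, -0.47, -0.39, -0.86, 0, 0, 0],
    [0, -0.47, -0.39, -0.86, 0, 0, 0],
    [0, -0.47, -0.39, -0.86, 0, 0, 0],
    [0, -0.47, -0.39, -0.86, 0, 0, 0],
    [0, -0.47, -0.39, -0.86, 0, 0, 0],
    [0, -0.47, -0.39, -0.86, 0, 0, 0],
    [0, -0.47, -0.39, -0.86, 0, 0, 0],
    [0, -0.47, -0.39, -0.86, 0, 0, 0],
  ],
)

```text
clock: 0.9
position: [0.286, 0.4749, 0.3992]
ee_rot: [-0.579, -3.088, 0.001]
force: [0.8, -0.1, 0.4]
width: 0.355
gripper_force: 0.0
```

Request:
carry_out(
  commands=[
    [0, -0.47, -0.38, -0.86, 0, 0, 0],
    [0, -0.46, -0.39, -0.85, 0, 0, 0],
    [0, -0.64, -0.63, 0.04, -0.17, 0.29, 0.46],
    [0, -0.66, -0.6, 0.01, -0.17, 0.28, 0.46],
    [0, -0.69, -0.57, -0.03, -0.17, 0.29, 0.46],
    [0, -0.72, -0.54, -0.05, -0.16, 0.29, 0.47],
    [0, -0.74, -0.5, -0.08, -0.17, 0.28, 0.46],
    [0, -0.75, -0.47, -0.11, -0.17, 0.29, 0.46],
  ],
)

```text
clock: 1.7
position: [0.3552, 0.3256, 0.4357]
ee_rot: [-0.954, -2.827, -0.196]
force: [0.2, -0.3, 0.3]
width: 0.003
gripper_force: 0.0
```

Request:
carry_out(
  commands=[
    [0, -0.78, -0.42, -0.14, -0.17, 0.29, 0.46],
    [0, -0.79, -0.39, -0.16, -0.17, 0.29, 0.46],
    [0, -0.8, -0.35, -0.2, -0.17, 0.28, 0.46],
    [0, -0.81, -0.31, -0.23, -0.16, 0.29, 0.46],
    [0, -0.81, -0.27, -0.25, -0.17, 0.29, 0.46],
    [0, -0.82, -0.23, -0.29, -0.17, 0.28, 0.47],
    [0, -0.83, -0.18, -0.31, -0.17, 0.29, 0.46],
    [0, -0.81, -0.14, -0.33, -0.17, 0.29, 0.46],
  ],
)

```text
clock: 2.5
position: [0.4279, 0.1621, 0.4283]
ee_rot: [-1.362, -2.405, -0.424]
force: [0.4, 0.1, 0.4]
width: 0.004
gripper_force: 0.0
```

Request:
carry_out(
  commands=[
    [0, -0.82, -0.09, -0.36, -0.17, 0.28, 0.46],
    [0, -0.81, -0.06, -0.39, -0.17, 0.29, 0.46],
    [0, -0.79, 0, -0.41, -0.16, 0.29, 0.46],
    [0, -0.79, 0.03, -0.43, -0.17, 0.28, 0.46],
    [0, -0.77, 0.08, -0.45, -0.17, 0.29, 0.46],
    [0, -0.75, 0.12, -0.47, -0.17, 0.29, 0.47],
    [0, -0.73, 0.16, -0.5, -0.17, 0.29, 0.46],
    [0, -0.71, 0.21, -0.51, -0.17, 0.28, 0.46],
  ],
)

```text
clock: 3.3
position: [0.5008, -0.0015, 0.4208]
ee_rot: [-1.672, -1.919, -0.611]
force: [-0.5, 0.6, -0.1]
width: 0.003
gripper_force: 0.0
```

Request:
carry_out(
  commands=[
    [0, -0.46, 0.5, 0.66, 0, 0, 0],
    [0, -0.46, 0.5, 0.66, 0, 0, 0],
    [0, -0.46, 0.5, 0.66, 0, 0, 0],
    [0, -0.46, 0.5, 0.66, 0, 0, 0],
    [0, -0.46, 0.5, 0.66, 0, 0, 0],
    [0, -0.46, 0.5, 0.66, 0, 0, 0],
  ],
)

```text
clock: 3.9
position: [0.5737, 0.0208, 0.2997]
ee_rot: [-1.671, -1.922, -0.609]
force: [-0.3, 0.5, -1.1]
width: 0.002
gripper_force: 0.0
```

Run:
```python
from pl import *
s=arm.observe();print(s["joints"].round(2),s["position"].round(4),Rn.from_rotvec(s["ee_rot"]).as_matrix().round(3).tolist())
Q=orient(AZ+np.pi/2,np.radians(40));print(Q.as_matrix().round(3).tolist())
plan([((.565,.025,.121),Q,8)],0)
```

```text
[-0.17  0.53  0.66  1.58 -0.86  1.64  0.81] [0.5737 0.0208 0.2997] [[-0.106, 0.99, -0.089], [0.758, 0.139, 0.637], [0.644, 0.0, -0.765]]
[[-0.107, 0.99, -0.089], [0.759, 0.139, 0.637], [0.643, 0.0, -0.766]]
[[0,-0.55,-0.04,0.7,0.0,-0.0,-0.0],[0,-0.56,-0.04,0.7,0.0,-0.0,-0.0],[0,-0.55,-0.04,0.7,0.0,-0.0,-0.0],[0,-0.56,-0.04,0.71,0.0,-0.01,-0.0],[0,-0.55,-0.04,0.7,0.0,0.0,-0.0],[0,-0.56,-0.04,0.7,0.0,0.0,-0.0],[0,-0.55,-0.04,0.7,0.0,-0.0,-0.0],[0,-0.55,-0.04,0.7,0.0,-0.0,-0.0]]
end [0.5651 0.025  0.1211]
```

Request:
carry_out(
  commands=[
    [0, -0.55, -0.04, 0.7, 0, 0, 0],
    [0, -0.55, -0.04, 0.7, 0, 0, 0],
    [0, -0.55, -0.04, 0.7, 0, 0, 0],
    [0, -0.55, -0.04, 0.7, 0, 0, 0],
    [0, -0.55, -0.04, 0.7, 0, 0, 0],
    [0, -0.56, -0.04, 0.7, 0, 0, 0],
    [0, -0.56, -0.04, 0.7, 0, 0, 0],
    [0, -0.56, -0.04, 0.7, 0, 0, 0],
  ],
)

```text
clock: 4.7
position: [0.5647, 0.0249, 0.1213]
ee_rot: [-1.671, -1.922, -0.609]
force: [0.3, -0.0, 0.1]
width: 0.004
gripper_force: 0.0
```

Request:
carry_out(
  commands=[
    [0, 0.29, 0.21, 0.24, 0, 0, 0],
    [0, 0.29, 0.21, 0.24, 0, 0, 0],
    [0, 0.29, 0.21, 0.24, 0, 0, 0],
    [0, 0.29, 0.21, 0.24, 0, 0, 0],
    [0, 0.29, 0.21, 0.24, 0, 0, 0],
    [0, 0.29, 0.21, 0.24, 0, 0, 0],
    [0, 0.29, 0.21, 0.24, 0, 0, 0],
    [0, 0.29, 0.21, 0.24, 0, 0, 0],
  ],
)

```text
clock: 5.5
position: [0.5965, 0.1057, 0.1232]
ee_rot: [-1.672, -1.923, -0.61]
force: [1.9, -2.3, 0.3]
width: 0.006
gripper_force: 1.0
```

Request:
carry_out(
  commands=[
    [0, 0.29, 0.21, 0.24, 0, 0, 0],
    [0, 0.29, 0.21, 0.24, 0, 0, 0],
    [0, 0.29, 0.21, 0.24, 0, 0, 0],
    [0, 0.29, 0.21, 0.24, 0, 0, 0],
    [0, 0.29, 0.21, 0.24, 0, 0, 0],
  ],
)

```text
clock: 6.0
position: [0.6154, 0.1563, 0.1233]
ee_rot: [-1.671, -1.922, -0.609]
force: [-1.4, -2.4, -1.6]
width: 0.003
gripper_force: 1.1
```

Request:
carry_out(
  commands=[
    [0, 0.18, 0, 0.15, 0, 0, 0],
    [0, 0.18, 0, 0.15, 0, 0, 0],
    [0, 0.18, 0, 0.15, 0, 0, 0],
  ],
)

```text
clock: 6.3
position: [0.6136, 0.1723, 0.1235]
ee_rot: [-1.673, -1.923, -0.61]
force: [2.9, -20.4, 0.5]
width: 0.005
gripper_force: 9.4
```

Request:
carry_out(
  commands=[
    [0, 0.1, 0, 0.08, 0, 0, 0],
    [0, 0.1, 0, 0.08, 0, 0, 0],
  ],
)

```text
clock: 6.5
position: [0.6136, 0.173, 0.1227]
ee_rot: [-1.683, -1.925, -0.607]
force: [2.1, -23.7, -0.4]
width: 0.005
gripper_force: 9.7
```

Request:
carry_out(
  commands=[
    [0, -0.3, 0, -0.25, 0, 0, 0],
    [0, -0.77, 0, -0.64, 0, 0, 0],
    [0, -0.77, 0, -0.64, 0, 0, 0],
    [0, -0.77, 0, -0.64, 0, 0, 0],
    [0, -0.77, 0, -0.64, 0, 0, 0],
    [0, 0, 0, -1, 0, 0, 0],
    [0, 0, 0, -1, 0, 0, 0],
    [0, 0, 0, -1, 0, 0, 0],
  ],
)

```text
clock: 7.3
position: [0.6338, 0.0225, 0.1816]
ee_rot: [-1.67, -1.921, -0.611]
force: [-1.1, 0.2, 0.1]
width: 0.007
gripper_force: 0.0
```

```bash
cat > bar.py <<'E'
from h import *
for n in("scene","top"):
    im=arm.get_image(n);save(im,n+"1.png");W=world(im);hsv=cv2.cvtColor(im["pixels"],cv2.COLOR_RGB2HSV)
    m=(hsv[...,0]>20)&(hsv[...,0]<32)&(hsv[...,1]>130)&(W[...,2]>.12)&(W[...,2]<.16)&(W[...,1]>-.1)&(W[...,1]<.3)&(W[...,0]>.4)
    P=W[m]
    if len(P)<10: print(n,len(P));continue
    l=cv2.fitLine(P[:,:2].astype(np.float32),cv2.DIST_HUBER,0,.01,.01).ravel();q=(P[:,:2]-l[2:])@l[:2]
    print(n,len(P),"bar az",np.degrees(np.arctan2(l[1],l[0])),l[2:]+l[:2]*np.percentile(q,1),l[2:]+l[:2]*np.percentile(q,99))
E
python3 bar.py; python3 -c "from cell import arm;print(arm.observe()['position'],arm.observe()['joints'].round(2))"
```

```text
scene 0
top 0
[0.63523276 0.01970157 0.18323597] [-0.12  0.73  0.61  1.54 -0.96  1.54  0.9 ]
```

View pics/scene1.png

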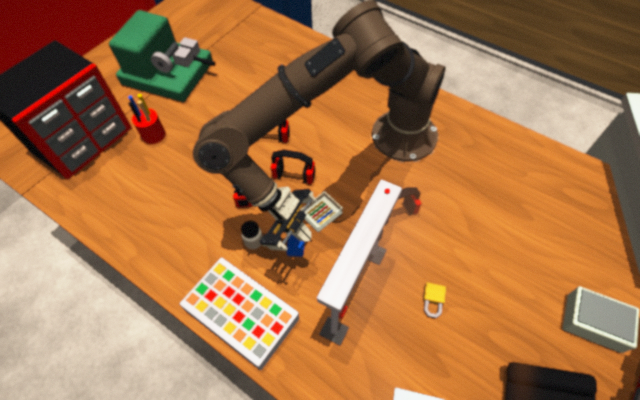

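The scene view shows the hanger bar no longer standing out: it is under the lamp at (360,240), and the push ended hard against the stop at about 24 N. The gripper is near (275,235), with the case at (297,243) and the jar at (250,235) still in place. Next is the muffs pre-grasp.

```bash
cat > g.py <<'E'
from pl import *
C=np.array([.537,-.331,0]);a=np.radians(39.3);u=np.array([np.cos(a),np.sin(a),0]);L=np.radians(42);G=orient(a,L)
T=C-.0373*u+[0,0,.100]
zt=G.as_matrix()[:,2]
E
python3 - <<'E'
from g import *
print(T,T-.1*zt)
plan([((.60,-.03,.34),None,7),(T-.1*zt+[0,0,.1],G,17)],.7)
E
```

```text
[ 0.50813576 -0.35462511  0.1       ] [ 0.45635574 -0.39700656  0.17431448]
[[0.7,0.38,-0.23,-0.85,0.0,0.0,0.0],[0.7,0.38,-0.24,-0.85,0.0,0.0,0.0],[0.7,0.38,-0.23,-0.85,0.0,0.0,0.0],[0.7,0.39,-0.24,-0.85,0.0,0.0,0.0],[0.7,0.38,-0.23,-0.85,0.0,0.0,0.0],[0.7,0.38,-0.23,-0.85,0.0,0.0,0.0],[0.7,0.38,-0.24,-0.85,0.0,0.0,0.0],[0.7,-0.72,-0.45,-0.4,-0.39,0.02,0.46]]
[[0.7,-0.74,-0.41,-0.42,-0.39,0.02,0.45],[0.7,-0.75,-0.35,-0.44,-0.4,0.01,0.46],[0.7,-0.77,-0.3,-0.45,-0.39,0.02,0.45],[0.7,-0.78,-0.25,-0.47,-0.39,0.02,0.46],[0.7,-0.78,-0.19,-0.47,-0.39,0.02,0.45],[0.7,-0.8,-0.14,-0.48,-0.4,0.01,0.46],[0.7,-0.8,-0.08,-0.49,-0.39,0.02,0.45],[0.7,-0.8,-0.03,-0.49,-0.39,0.02,0.46]]
[[0.7,-0.8,0.03,-0.49,-0.39,0.02,0.45],[0.7,-0.8,0.08,-0.5,-0.39,0.02,0.46],[0.7,-0.79,0.14,-0.49,-0.4,0.01,0.45],[0.7,-0.78,0.19,-0.48,-0.39,0.02,0.46],[0.7,-0.77,0.25,-0.48,-0.39,0.02,0.45],[0.7,-0.76,0.3,-0.46,-0.39,0.02,0.46],[0.7,-0.74,0.36,-0.46,-0.4,0.01,0.45],[0.7,-0.73,0.4,-0.44,-0.39,0.02,0.46]]
end [ 0.4563 -0.397   0.2743]
```

Request:
carry_out(
  commands=[
    [0.7, 0.38, -0.23, -0.85, 0, 0, 0],
    [0.7, 0.38, -0.24, -0.85, 0, 0, 0],
    [0.7, 0.38, -0.23, -0.85, 0, 0, 0],
    [0.7, 0.38, -0.24, -0.85, 0, 0, 0],
    [0.7, 0.38, -0.23, -0.85, 0, 0, 0],
    [0.7, 0.38, -0.23, -0.85, 0, 0, 0],
    [0.7, 0.38, -0.24, -0.85, 0, 0, 0],
    [0.7, -0.72, -0.45, -0.4, -0.39, 0.02, 0.46],
  ],
)

```text
clock: 8.2
position: [0.5925, -0.0462, 0.3358]
ee_rot: [-1.725, -1.883, -0.639]
force: [0.6, -0.3, -0.8]
width: 0.649
gripper_force: 0.0
```

Request:
carry_out(
  commands=[
    [0.7, -0.74, -0.41, -0.42, -0.39, 0.02, 0.45],
    [0.7, -0.75, -0.35, -0.44, -0.4, 0.01, 0.46],
    [0.7, -0.77, -0.3, -0.45, -0.39, 0.02, 0.45],
    [0.7, -0.78, -0.25, -0.47, -0.39, 0.02, 0.46],
    [0.7, -0.78, -0.19, -0.47, -0.39, 0.02, 0.45],
    [0.7, -0.8, -0.14, -0.48, -0.4, 0.01, 0.46],
    [0.7, -0.8, -0.08, -0.49, -0.39, 0.02, 0.45],
    [0.7, -0.8, -0.03, -0.49, -0.39, 0.02, 0.46],
  ],
)

```text
clock: 9.0
position: [0.5233, -0.2236, 0.3022]
ee_rot: [-2.195, -1.447, -0.824]
force: [0.4, -0.5, 0.2]
width: 0.698
gripper_force: 0.0
```

Request:
carry_out(
  commands=[
    [0.7, -0.8, 0.03, -0.49, -0.39, 0.02, 0.45],
    [0.7, -0.8, 0.08, -0.5, -0.39, 0.02, 0.46],
    [0.7, -0.79, 0.14, -0.49, -0.4, 0.01, 0.45],
    [0.7, -0.78, 0.19, -0.48, -0.39, 0.02, 0.46],
    [0.7, -0.77, 0.25, -0.48, -0.39, 0.02, 0.45],
    [0.7, -0.76, 0.3, -0.46, -0.39, 0.02, 0.46],
    [0.7, -0.74, 0.36, -0.46, -0.4, 0.01, 0.45],
    [0.7, -0.73, 0.4, -0.44, -0.39, 0.02, 0.46],
  ],
)

```text
clock: 9.8
position: [0.4557, -0.3965, 0.2714]
ee_rot: [-2.57, -0.913, -0.981]
force: [0.6, 0.5, 0.2]
width: 0.699
gripper_force: 0.0
```

Run:
```python
from g import *
print(arm.observe()["position"],arm.observe()["joints"].round(2))
plan([(T-.1*zt,G,4),(T,G,6)],.7)
```

```text
[ 0.45572134 -0.39646788  0.27135071] [ 0.45  0.59  0.92  1.71 -1.08  1.59  0.78]
[[0.7,-0.65,0.01,0.72,-0.0,0.01,-0.01],[0.7,-0.64,0.01,0.73,-0.01,0.0,-0.01],[0.7,-0.65,0.01,0.72,0.0,0.01,-0.01],[0.7,-0.65,0.01,0.72,-0.0,0.0,-0.01],[0.7,0.0,0.0,0.67,-0.0,0.0,0.0],[0.7,0.0,0.0,0.66,-0.0,0.0,0.0],[0.7,0.0,0.0,0.67,-0.0,0.0,0.0],[0.7,0.0,0.0,0.67,-0.0,0.0,0.0]]
[[0.7,0.0,0.0,0.66,-0.0,0.0,0.0],[0.7,0.0,0.0,0.67,-0.0,0.0,0.0]]
end [ 0.5081 -0.3546  0.1   ]
```

Request:
carry_out(
  commands=[
    [0.7, -0.65, 0.01, 0.72, 0, 0, -0.01],
    [0.7, -0.65, 0.01, 0.72, 0, 0, -0.01],
    [0.7, -0.65, 0.01, 0.72, 0, 0.01, -0.01],
    [0.7, -0.65, 0.01, 0.72, 0, 0, -0.01],
    [0.7, 0, 0, 0.67, 0, 0, 0],
    [0.7, 0, 0, 0.67, 0, 0, 0],
    [0.7, 0, 0, 0.67, 0, 0, 0],
    [0.7, 0, 0, 0, 0, 0, 0],
  ],
)

```text
clock: 10.6
position: [0.4845, -0.3717, 0.1362]
ee_rot: [-2.561, -0.926, -0.982]
force: [-0.2, 0.1, -0.5]
width: 0.703
gripper_force: 0.0
```

Run:
```python
from g import *
ims={}
for n,c in(("scene",(243,182)),("top",(417,197))):
    im=arm.get_image(n);ims[n]=im["pixels"][c[1]-55:c[1]+55,c[0]-70:c[0]+70,::-1]
cv2.imwrite("pics/grasp.png",np.hstack([cv2.resize(v,None,fx=2.8,fy=2.8,interpolation=cv2.INTER_CUBIC) for v in ims.values()]))
print(arm.observe()["force"],arm.observe()["position"]);plan([(T,G,3)],.7)
```

```text
[ 0.42156862 -0.20147871 -0.26125882] [ 0.48322982 -0.37401652  0.13768062]
[[0.7,-0.02,0.01,0.65,-0.02,0.0,0.02],[0.7,-0.03,0.02,0.66,-0.01,0.01,0.01],[0.7,-0.02,0.01,0.65,-0.02,0.0,0.02]]
end [ 0.5081 -0.3548  0.1001]
```

View pics/grasp.png

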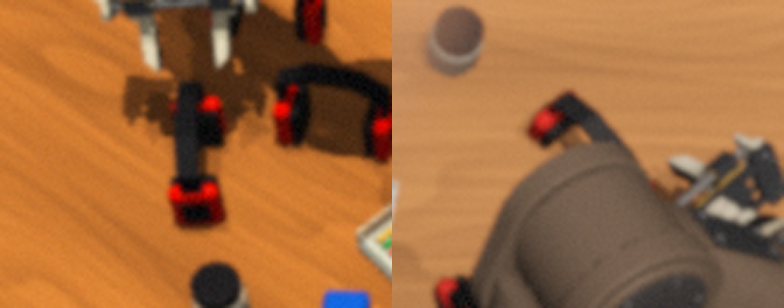

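The fingers, at (150,60) and (222,60) in the left crop, straddle the band's centre line near (188,95). The approach is well aligned, so I advance and close.

Request:
carry_out(
  commands=[
    [0.7, -0.02, 0.01, 0.65, -0.02, 0, 0.02],
    [0.7, -0.03, 0.02, 0.66, -0.01, 0, 0.01],
    [0.7, -0.02, 0.01, 0.65, -0.02, 0, 0.02],
    [0.7, 0, 0, 0, 0, 0, 0],
    [0, 0, 0, 0, 0, 0, 0],
    [0, 0, 0, 0, 0, 0, 0],
    [0, 0, 0, 0, 0, 0, 0],
    [0, 0, 0, 0, 0, 0, 0],
  ],
  squeeze=40,
)

```text
clock: 11.5
position: [0.5075, -0.3557, 0.1001]
ee_rot: [-2.571, -0.915, -0.985]
force: [-0.7, -0.0, 0.1]
width: 0.402
gripper_force: 0.0
```

Request:
carry_out(
  commands=[
    [0, 0, 0, 0, 0, 0, 0],
    [0, 0, 0, 0, 0, 0, 0],
  ],
)

```text
clock: 11.7
position: [0.5076, -0.3555, 0.0998]
ee_rot: [-2.571, -0.915, -0.985]
force: [0.6, -1.5, 1.5]
width: 0.28
gripper_force: 40.0
```

Request:
carry_out(
  commands=[
    [0, 0.16, 0, -0.18, 0, 0, 0],
    [0, 0.32, 0, -0.36, 0, 0, 0],
    [0, 0.48, 0, -0.53, 0, 0, 0],
    [0, 0.54, 0, -0.6, 0, 0, 0],
    [0, 0.54, 0, -0.6, 0, 0, 0],
    [0, 0.54, 0, -0.6, 0, 0, 0],
    [0, 0.32, 0, -0.36, 0, 0, 0],
    [0, 0, 0, 0, 0, 0, 0],
  ],
)

```text
clock: 12.5
position: [0.508, -0.3558, 0.2103]
ee_rot: [-2.572, -0.918, -0.987]
force: [0.8, -0.7, -1.7]
width: 0.274
gripper_force: 40.0
```

```bash
cat > held.py <<'E'
from g import *
# band points (dark, not the gripper) in tool frame: expected band top line direction & height
s=arm.observe();p=s["position"];R=Rn.from_rotvec(s["ee_rot"]).as_matrix()
print("pos",p.round(4),"f",s["force"].round(2),s["width"],s["gripper_force"])
zt=R[:,2];L=np.arccos(-zt[2]);d=zt.copy();d[2]=0;d/=np.linalg.norm(d);y=R[:,1]
# local muffs frame: origin from grasp (x=-.050,z=.1135) assuming no slip
gp=p-.019*zt;O=gp+.050*d-[0,0,.1135];print("lean",np.degrees(L),"in az",np.degrees(np.arctan2(d[1],d[0])),"O nominal",O.round(4))
for n in("scene","top"):
    im=arm.get_image(n);save(im,n+"_"+str(round(s["clock"],1))+".png");W=world(im)-O
    x=W@d;yy=W@y;z=W[...,2];hsv=cv2.cvtColor(im["pixels"],cv2.COLOR_RGB2HSV)
    red=(hsv[...,1]>170)&((hsv[...,0]<5)|(hsv[...,0]>174))&(hsv[...,2]>60)
    near=(abs(x)<.12)&(abs(yy)<.05)&(z>-.06)&(z<.18)
    m=near&~red&(x>-.015)&(x<.085)&(z>.09)
    P=np.c_[x[m],yy[m],z[m]]
    if len(P)>20:
        for lo,hi in((-.01,.01),(.01,.027),(.03,.05),(.05,.07)):
            q=P[(P[:,0]>lo)&(P[:,0]<hi)]
            if len(q)>5: print(n,"band x",lo,hi,len(q),"y range",np.percentile(q[:,1],[3,50,97]).round(4),"z",np.percentile(q[:,2],[50,90]).round(4))
    for sgn in(-1,1):
        m=near&red&(sgn*x>0)
        if m.sum()>10:P=np.c_[x[m],yy[m],z[m]];print(n,"red",sgn,m.sum(),np.percentile(P,[3,50,97],axis=0).round(3).tolist())
E
python3 held.py
```

```text
pos [ 0.508  -0.3558  0.2103] f [ 0.8  -0.67 -1.74] 0.2736627276270084 39.974589830380864
lean 41.9383334448974 in az 39.02882556660668 O nominal [ 0.5369 -0.3323  0.1109]
scene band x -0.01 0.01 46 y range [-0.012  -0.      0.0118] z [0.1297 0.1325]
scene band x 0.01 0.027 44 y range [-0.0133 -0.0002  0.0114] z [0.1296 0.132 ]
scene band x 0.03 0.05 74 y range [-0.0128 -0.0005  0.0124] z [0.1221 0.1288]
scene band x 0.05 0.07 73 y range [-0.0131 -0.0015  0.0103] z [0.1094 0.1158]
scene red -1 34 [[-0.065, -0.029, 0.023], [-0.059, -0.025, 0.068], [-0.049, -0.003, 0.075]]
scene red 1 184 [[0.051, -0.029, 0.019], [0.071, -0.009, 0.064], [0.076, 0.025, 0.077]]
top band x -0.01 0.01 68 y range [-0.0145 -0.0025  0.0106] z [0.1265 0.1303]
top band x 0.01 0.027 59 y range [-0.0147 -0.0029  0.0102] z [0.1268 0.1304]
top band x 0.03 0.05 67 y range [-0.0151 -0.0027  0.0101] z [0.1193 0.1265]
top band x 0.05 0.07 62 y range [-0.0154 -0.0034  0.0112] z [0.1094 0.1147]
top red -1 21 [[-0.064, -0.031, 0.028], [-0.059, -0.028, 0.063], [-0.055, -0.023, 0.068]]
top red 1 86 [[0.051, -0.034, 0.029], [0.059, -0.023, 0.066], [0.07, -0.006, 0.092]]
```

```bash
cat > pz.py <<'E'
from pl import *
M=np.array([.621,.182,0]);L=np.radians(42);S=orient(AZ+np.pi/2,L)
def tcp(off,z,along=0): return M+XS*off+BD*along-.0373*XS+[0,0,z+.0994]
E
python3 - <<'E'
from pz import *
p=arm.observe()["position"]
plan([(p+[0,0,.08],None,4),(tcp(-.16,.175),S,20)],0)
E
```

```text
[[0,0.53,-0.0,-0.6,-0.0,0.0,-0.0],[0,0.54,-0.0,-0.59,0.0,0.0,0.0],[0,0.53,-0.0,-0.6,0.0,0.0,0.0],[0,0.54,-0.0,-0.59,0.0,0.0,0.0],[0,0.47,-0.35,0.45,0.34,0.0,-0.38],[0,0.47,-0.32,0.47,0.35,0.0,-0.38],[0,0.49,-0.28,0.48,0.34,0.0,-0.38],[0,0.5,-0.25,0.48,0.34,0.0,-0.39]]
[[0,0.51,-0.21,0.5,0.34,0.0,-0.38],[0,0.52,-0.17,0.5,0.35,0.0,-0.38],[0,0.52,-0.14,0.5,0.34,0.0,-0.38],[0,0.53,-0.1,0.51,0.34,0.0,-0.38],[0,0.53,-0.07,0.51,0.34,0.01,-0.38],[0,0.53,-0.02,0.52,0.35,-0.0,-0.39],[0,0.53,0.01,0.51,0.34,-0.0,-0.38],[0,0.53,0.05,0.51,0.34,-0.0,-0.38]]
[[0,0.52,0.09,0.52,0.35,-0.0,-0.38],[0,0.53,0.13,0.5,0.34,-0.0,-0.38],[0,0.51,0.16,0.51,0.34,-0.0,-0.38],[0,0.51,0.2,0.49,0.35,-0.0,-0.38],[0,0.51,0.24,0.49,0.34,0.0,-0.39],[0,0.49,0.27,0.48,0.34,0.0,-0.38],[0,0.48,0.31,0.47,0.34,0.0,-0.38],[0,0.47,0.34,0.46,0.35,0.0,-0.38]]
end [ 0.6485 -0.0133  0.2744]
```

Request:
carry_out(
  commands=[
    [0, 0.53, 0, -0.6, 0, 0, 0],
    [0, 0.54, 0, -0.6, 0, 0, 0],
    [0, 0.53, 0, -0.6, 0, 0, 0],
    [0, 0.54, 0, -0.6, 0, 0, 0],
    [0, 0.47, -0.35, 0.45, 0.34, 0, -0.38],
    [0, 0.47, -0.32, 0.47, 0.35, 0, -0.38],
    [0, 0.49, -0.28, 0.48, 0.34, 0, -0.38],
    [0, 0.5, -0.25, 0.48, 0.34, 0, -0.39],
  ],
)

```text
clock: 13.4
position: [0.5364, -0.2844, 0.2844]
ee_rot: [-2.411, -1.157, -0.922]
force: [0.0, 0.3, -1.6]
width: 0.278
gripper_force: 40.0
```

Request:
carry_out(
  commands=[
    [0, 0.51, -0.21, 0.5, 0.34, 0, -0.38],
    [0, 0.52, -0.17, 0.5, 0.35, 0, -0.38],
    [0, 0.52, -0.14, 0.5, 0.34, 0, -0.38],
    [0, 0.53, -0.1, 0.51, 0.34, 0, -0.38],
    [0, 0.53, -0.07, 0.51, 0.34, 0.01, -0.38],
    [0, 0.53, -0.02, 0.52, 0.35, 0, -0.39],
    [0, 0.53, 0.01, 0.51, 0.34, 0, -0.38],
    [0, 0.53, 0.05, 0.51, 0.34, 0, -0.38],
  ],
)

```text
clock: 14.2
position: [0.5925, -0.149, 0.2805]
ee_rot: [-2.055, -1.569, -0.789]
force: [-0.2, 0.8, -1.6]
width: 0.272
gripper_force: 40.0
```

Request:
carry_out(
  commands=[
    [0, 0.52, 0.09, 0.52, 0.35, 0, -0.38],
    [0, 0.53, 0.13, 0.5, 0.34, 0, -0.38],
    [0, 0.51, 0.16, 0.51, 0.34, 0, -0.38],
    [0, 0.51, 0.2, 0.49, 0.35, 0, -0.38],
    [0, 0.51, 0.24, 0.49, 0.34, 0, -0.39],
    [0, 0.49, 0.27, 0.48, 0.34, 0, -0.38],
    [0, 0.48, 0.31, 0.47, 0.34, 0, -0.38],
    [0, 0.47, 0.34, 0.46, 0.35, 0, -0.38],
  ],
)

```text
clock: 15.0
position: [0.6489, -0.0124, 0.2748]
ee_rot: [-1.646, -1.901, -0.631]
force: [0.1, -0.5, -1.8]
width: 0.272
gripper_force: 40.0
```

```bash
python3 held.py; ls pics
python3 - <<'E'
from pz import *
plan([(tcp(-.155,.166),S,2),(tcp(0,.166),S,12)],0)
E
```

```text
pos [ 0.6489 -0.0124  0.2748] f [ 0.06 -0.51 -1.78] 0.27181955400169033 39.9736854666844
lean 41.98903123945729 in az 98.25291110900051 O nominal [0.6436 0.0245 0.1755]
scene band x -0.01 0.01 74 y range [-0.0124  0.0002  0.0123] z [0.1292 0.1316]
scene band x 0.01 0.027 70 y range [-0.0146  0.0006  0.0125] z [0.1293 0.1318]
scene band x 0.03 0.05 90 y range [-0.0126  0.001   0.0123] z [0.1223 0.1271]
scene band x 0.05 0.07 97 y range [-0.0127  0.0014  0.0125] z [0.1094 0.1157]
scene red -1 88 [[-0.069, 0.015, 0.015], [-0.059, 0.028, 0.061], [-0.053, 0.032, 0.072]]
scene red 1 182 [[0.054, -0.021, 0.027], [0.069, 0.018, 0.065], [0.075, 0.03, 0.079]]
top band x -0.01 0.01 73 y range [-0.0132 -0.0019  0.0121] z [0.1288 0.132 ]
top band x 0.01 0.027 62 y range [-0.0142 -0.0022  0.0121] z [0.1287 0.1323]
top band x 0.03 0.05 75 y range [-0.0144 -0.0035  0.0105] z [0.1249 0.1299]
top band x 0.05 0.07 72 y range [-0.0144 -0.0028  0.0103] z [0.113  0.1187]
top red 1 48 [[0.061, -0.03, 0.062], [0.07, -0.02, 0.07], [0.078, -0.01, 0.079]]
crop0.png
grasp.png
scene0.png
scene1.png
scene_12.5.png
scene_15.0.png
top0.png
top1.png
top_12.5.png
top_15.0.png
[[0,-0.11,-0.04,0.15,-0.03,-0.01,0.04],[0,-0.11,-0.03,0.14,-0.03,-0.01,0.03],[0,0.38,-0.0,0.35,0.0,-0.0,0.0],[0,0.39,-0.0,0.34,0.0,-0.0,0.0],[0,0.38,-0.0,0.35,0.0,-0.0,0.0],[0,0.39,-0.0,0.34,0.0,-0.0,0.0],[0,0.38,-0.0,0.35,0.0,-0.0,0.0],[0,0.38,-0.0,0.34,0.0,-0.0,0.0]]
[[0,0.39,-0.0,0.35,0.0,-0.0,0.0],[0,0.38,-0.0,0.35,0.0,-0.0,0.0],[0,0.38,-0.0,0.34,0.0,-0.0,0.0],[0,0.39,-0.0,0.35,0.0,-0.0,0.0],[0,0.38,-0.0,0.34,0.0,-0.0,0.0],[0,0.39,-0.0,0.35,0.0,-0.0,0.0]]
end [0.6262 0.1452 0.2655]
```

Request:
carry_out(
  commands=[
    [0, -0.11, -0.04, 0.15, -0.03, 0, 0.04],
    [0, -0.11, -0.03, 0.14, -0.03, 0, 0.03],
    [0, 0.38, 0, 0.35, 0, 0, 0],
    [0, 0.39, 0, 0.34, 0, 0, 0],
    [0, 0.38, 0, 0.35, 0, 0, 0],
    [0, 0.39, 0, 0.34, 0, 0, 0],
    [0, 0.38, 0, 0.35, 0, 0, 0],
    [0, 0.38, 0, 0.34, 0, 0, 0],
  ],
)

```text
clock: 15.9
position: [0.6363, 0.0649, 0.2661]
ee_rot: [-1.659, -1.892, -0.637]
force: [-0.2, -0.3, -1.7]
width: 0.277
gripper_force: 40.0
```

Request:
carry_out(
  commands=[
    [0, 0.39, 0, 0.35, 0, 0, 0],
    [0, 0.38, 0, 0.35, 0, 0, 0],
  ],
)

```text
clock: 16.1
position: [0.633, 0.0904, 0.2658]
ee_rot: [-1.66, -1.892, -0.637]
force: [-0.7, -1.4, -1.4]
width: 0.276
gripper_force: 40.0
```

Request:
carry_out(
  commands=[
    [0, 0.38, 0, 0.34, 0, 0, 0],
    [0, 0.39, 0, 0.35, 0, 0, 0],
    [0, 0.38, 0, 0.34, 0, 0, 0],
    [0, 0.39, 0, 0.35, 0, 0, 0],
    [0, 0, 0, 0, 0, 0, 0],
  ],
)

```text
clock: 16.6
position: [0.6258, 0.1433, 0.2661]
ee_rot: [-1.656, -1.893, -0.636]
force: [-0.1, -0.3, -2.2]
width: 0.277
gripper_force: 40.0
```

```bash
python3 held.py
python3 - <<'E'
from pz import *
a,b=[cv2.imread("pics/%s_17.0.png"%n) if 0 else None for n in("scene","top")]
import glob,os
fs=sorted(glob.glob("pics/*.png"),key=os.path.getmtime)[-2:]
a=cv2.imread([f for f in fs if "scene" in f][0])[150:350,260:460];b=cv2.imread([f for f in fs if "top" in f][0])[60:260,180:380]
cv2.imwrite("pics/over.png",cv2.resize(np.hstack([a,b]),None,fx=2,fy=2,interpolation=cv2.INTER_CUBIC))
plan([(tcp(0,.036),S,13)],0)
E
```

```text
pos [0.6258 0.1433 0.2661] f [-0.06 -0.26 -2.2 ] 0.2774433112833502 39.973947058897465
lean 42.07577295028319 in az 97.67997101739724 O nominal [0.6208 0.1802 0.1667]
scene band x 0.03 0.05 127 y range [-0.038   0.0011  0.039 ] z [0.1248 0.1748]
scene band x 0.05 0.07 98 y range [-0.0131  0.0026  0.0128] z [0.1101 0.1154]
scene red -1 71 [[-0.071, 0.016, 0.026], [-0.062, 0.027, 0.066], [-0.055, 0.032, 0.073]]
scene red 1 94 [[0.055, -0.019, 0.056], [0.068, 0.017, 0.068], [0.074, 0.029, 0.073]]
top band x 0.03 0.05 34 y range [-0.0152 -0.0023  0.0106] z [0.1185 0.1226]
top band x 0.05 0.07 61 y range [-0.0152 -0.0042  0.01  ] z [0.1096 0.1145]
top red 1 66 [[0.053, -0.032, 0.04], [0.06, -0.021, 0.069], [0.068, -0.006, 0.084]]
[[0,-0.26,0.0,0.31,0.0,0.0,-0.01],[0,-0.26,0.0,0.31,0.01,0.0,-0.0],[0,-0.25,0.0,0.3,0.0,0.0,-0.01],[0,-0.26,0.01,0.31,0.01,0.0,-0.0],[0,-0.26,-0.0,0.31,0.0,0.0,-0.01],[0,-0.26,-0.0,0.31,0.01,0.0,-0.0],[0,-0.26,0.0,0.3,0.0,0.0,-0.01],[0,-0.26,0.0,0.31,0.0,0.0,-0.0]]
[[0,-0.25,0.0,0.31,0.01,0.0,-0.01],[0,-0.26,0.01,0.31,0.0,0.0,-0.0],[0,-0.26,-0.0,0.3,0.01,0.0,-0.01],[0,-0.26,-0.0,0.31,0.0,0.0,-0.0],[0,-0.26,-0.0,0.31,0.01,0.01,-0.01]]
end [0.6262 0.145  0.1354]
```

View pics/over.png

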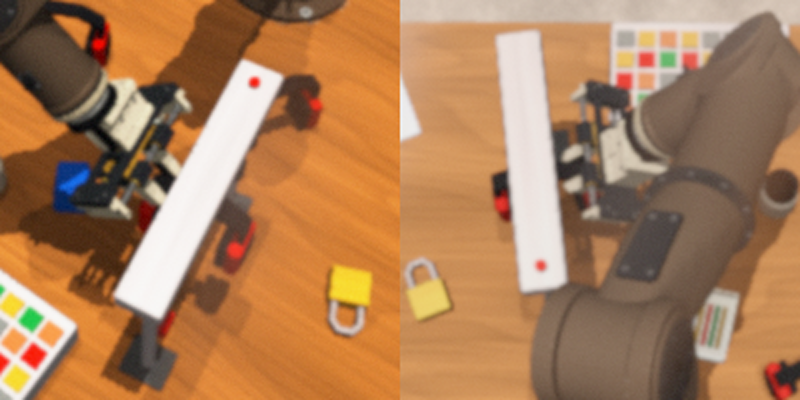

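The muffs straddle the lamp line: the far cup shows past the lamp at (238,245) left and (503,195) right, and the near cup is on the gripper side. I lower now, slowing near contact.

Request:
carry_out(
  commands=[
    [0, -0.26, 0, 0.31, 0, 0, 0],
    [0, -0.26, 0, 0.31, 0, 0, 0],
    [0, -0.26, 0, 0.31, 0, 0, 0],
    [0, -0.26, 0, 0.31, 0, 0, 0],
  ],
)

```text
clock: 17.1
position: [0.6261, 0.1416, 0.2239]
ee_rot: [-1.661, -1.891, -0.636]
force: [-0.0, -1.1, -1.4]
width: 0.28
gripper_force: 40.0
```

Request:
carry_out(
  commands=[
    [0, -0.26, 0, 0.31, 0, 0, 0],
    [0, -0.26, 0, 0.31, 0, 0, 0],
    [0, -0.26, 0, 0.31, 0, 0, 0],
    [0, -0.26, 0, 0.31, 0, 0, 0],
    [0, -0.26, 0, 0.31, 0, 0, 0],
    [0, -0.26, 0, 0.31, 0, 0, 0],
    [0, -0.26, 0, 0.31, 0, 0, 0],
    [0, -0.26, 0, 0.31, 0, 0, 0],
  ],
)

```text
clock: 17.9
position: [0.6258, 0.1447, 0.1437]
ee_rot: [-1.66, -1.892, -0.637]
force: [-0.1, 0.3, -2.1]
width: 0.276
gripper_force: 40.0
```

Run:
```python
from pz import *
s=arm.observe();print(s["position"],s["force"].round(2));plan([(tcp(0,.031),S,3),(tcp(0,.025),S,6)],0)
```

```text
[0.62582152 0.14465646 0.14370561] [-0.12  0.26 -2.14]
[[0,-0.12,0.01,0.14,0.02,0.0,-0.02],[0,-0.11,0.0,0.13,0.02,0.0,-0.03],[0,-0.12,0.01,0.14,0.02,0.0,-0.02],[0,-0.03,-0.0,0.03,-0.0,0.0,-0.0],[0,-0.02,-0.0,0.03,-0.0,0.0,-0.0],[0,-0.03,-0.0,0.03,-0.0,0.0,-0.0],[0,-0.02,-0.0,0.03,-0.0,0.0,-0.0],[0,-0.03,-0.0,0.02,-0.0,0.0,-0.0]]
[[0,-0.03,-0.0,0.03,-0.0,0.0,-0.0]]
end [0.6263 0.1449 0.1244]
```

Request:
carry_out(
  commands=[
    [0, -0.12, 0, 0.14, 0, 0, 0],
    [0, -0.12, 0, 0.14, 0, 0, 0],
    [0, -0.08, 0, 0.09, 0, 0, 0],
    [0, 0, 0, 0, 0, 0, 0],
  ],
)

```text
clock: 18.3
position: [0.6257, 0.1449, 0.1321]
ee_rot: [-1.66, -1.891, -0.636]
force: [-0.1, 0.1, -1.5]
width: 0.274
gripper_force: 40.0
```

Request:
carry_out(
  commands=[
    [0, -0.03, 0, 0.03, 0, 0, 0],
    [0, -0.03, 0, 0.03, 0, 0, 0],
    [0, 0, 0, 0, 0, 0, 0],
  ],
)

```text
clock: 18.6
position: [0.6258, 0.1447, 0.1303]
ee_rot: [-1.66, -1.892, -0.637]
force: [-0.2, 0.3, -1.9]
width: 0.278
gripper_force: 40.0
```

Request:
carry_out(
  commands=[
    [0, -0.03, 0, 0.03, 0, 0, 0],
    [0, -0.03, 0, 0.03, 0, 0, 0],
    [0, 0, 0, 0, 0, 0, 0],
  ],
)

```text
clock: 18.9
position: [0.6257, 0.1447, 0.1279]
ee_rot: [-1.66, -1.891, -0.636]
force: [0.2, -0.2, -1.4]
width: 0.278
gripper_force: 40.0
```

Request:
carry_out(
  commands=[
    [0, -0.03, 0, 0.03, 0, 0, 0],
    [0, -0.03, 0, 0.03, 0, 0, 0],
    [0, 0, 0, 0, 0, 0, 0],
  ],
)

```text
clock: 19.2
position: [0.6258, 0.1446, 0.1258]
ee_rot: [-1.66, -1.891, -0.636]
force: [-0.2, 0.4, -1.9]
width: 0.279
gripper_force: 40.0
```

Request:
carry_out(
  commands=[
    [0, -0.03, 0, 0.03, 0, 0, 0],
    [0, 0, 0, 0, 0, 0, 0],
  ],
)

```text
clock: 19.4
position: [0.6258, 0.1447, 0.1251]
ee_rot: [-1.66, -1.891, -0.637]
force: [0.2, -0.5, -0.1]
width: 0.279
gripper_force: 40.0
```

Request:
carry_out(
  commands=[
    [0.33, 0, 0, 0, 0, 0, 0],
    [0.5, 0, 0, 0, 0, 0, 0],
    [0.7, 0, 0, 0, 0, 0, 0],
    [0.7, 0, 0, 0, 0, 0, 0],
    [0.7, 0, 0, 0, 0, 0, 0],
  ],
  squeeze=3,
)

```text
clock: 19.9
position: [0.6258, 0.1445, 0.1249]
ee_rot: [-1.66, -1.892, -0.637]
force: [-0.7, 0.2, 0.6]
width: 0.627
gripper_force: 0.0
```

Request:
carry_out(
  commands=[
    [0.7, 0, 0, -0.4, 0, 0, 0],
    [0.7, 0, 0, -0.6, 0, 0, 0],
    [0.7, 0, 0, -1, 0, 0, 0],
    [0.7, 0, 0, -1, 0, 0, 0],
    [0.7, 0, 0, -1, 0, 0, 0],
    [0.7, 0, 0, -1, 0, 0, 0],
    [0.7, 0, 0, -1, 0, 0, 0],
    [0.7, 0, 0, -1, 0, 0, 0],
  ],
)

```text
clock: 20.7
position: [0.6411, 0.0263, 0.2569]
ee_rot: [-1.662, -1.892, -0.637]
force: [0.5, 0.9, 1.0]
width: 0.699
gripper_force: 0.0
```

Request:
carry_out(
  commands=[
    [0.7, -0.4, 0, -0.9, 0, 0, 0],
    [0.7, -0.4, 0, -0.9, 0, 0, 0],
    [0.7, -0.4, 0, -0.9, 0, 0, 0],
    [0.7, -0.4, 0, -0.9, 0, 0, 0],
    [0.7, 0, 0, 0, 0, 0, 0],
    [0.7, 0, 0, 0, 0, 0, 0],
  ],
)

```text
clock: 21.3
position: [0.6527, -0.0622, 0.2957]
ee_rot: [-1.663, -1.891, -0.637]
force: [-0.0, 0.9, -0.2]
width: 0.7
gripper_force: 0.0
```

Run:
```python
from pz import *
c=[]
for n,(v,u) in(("scene",(150,250)),("top",(60,180))):
    im=arm.get_image(n);c.append(im["pixels"][v:v+200,u:u+200,::-1]);W=world(im)-M
    x=W@XS;y=W@BD;z=W[...,2];hsv=cv2.cvtColor(im["pixels"],cv2.COLOR_RGB2HSV)
    red=(hsv[...,1]>170)&((hsv[...,0]<5)|(hsv[...,0]>174))&(hsv[...,2]>60)
    for s in(-1,1):
        m=red&(abs(x)<.12)&(abs(y)<.09)&(z<.2)&(s*x>0)
        if m.sum()>5:P=np.c_[x[m],y[m],z[m]];print(n,s,m.sum(),np.percentile(P,[3,50,97],axis=0).round(3).tolist())
    m=(abs(x)>.03)&(abs(x)<.09)&(abs(y)<.04)&(z>.1)&(z<.2)&~red
    if m.sum()>5:P=np.c_[x[m],y[m],z[m]];print(n,"band",m.sum(),np.percentile(P,[3,50,97],axis=0).round(3).tolist())
print(arm.observe()["position"],arm.observe()["force"])
cv2.imwrite("pics/done.png",cv2.resize(np.hstack(c),None,fx=2,fy=2,interpolation=cv2.INTER_CUBIC))
```

```text
scene 1 77 [[0.056, -0.016, 0.085], [0.069, 0.017, 0.096], [0.075, 0.03, 0.103]]
scene band 165 [[0.03, -0.013, 0.112], [0.051, 0.001, 0.142], [0.069, 0.013, 0.156]]
top -1 43 [[-0.07, -0.033, 0.083], [-0.062, -0.023, 0.095], [-0.054, -0.013, 0.102]]
top 1 11 [[0.068, -0.03, 0.091], [0.07, -0.023, 0.095], [0.072, -0.014, 0.1]]
top band 177 [[-0.07, -0.017, 0.102], [-0.044, -0.005, 0.139], [0.068, 0.01, 0.156]]
[ 0.65262188 -0.06017551  0.29526942] [0.18992121 0.7585514  0.23541141]
```

View pics/done.png

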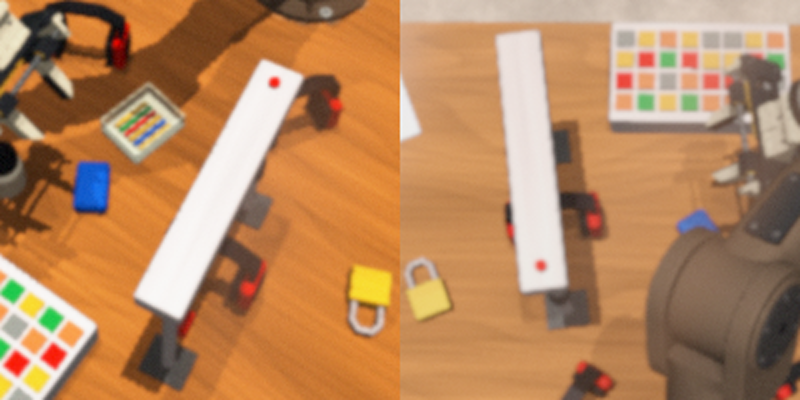

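The muffs hang level across the bar. The cups sit at equal heights, z about 0.096 m, at ±0.065 m either side; the far cup shows at (248,288) left and (510,222) right, the near one at (593,222) right. The case, tray and padlock have not moved, and the gripper is clear.

```bash
python3 -c "from cell import arm;print(arm.sign_off())"
```

```text
the job is handed in; nothing more can be done
None
```

I swung the hanger arm home against its stop and hung the farthest red ear defenders level over it. The job was handed in at about 21 s with the gripper clear, but the hand-in returned no verdict.

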